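# Third hand at the heel jig

### The job

Start the screw feeder: press its push button right down and let it spring back. Then stand the 40 mm high stacked heel on the bed of the heel jig, between the two cheeks and with its flat breast face towards the fence, and from behind its rounded back push it square and flush against the fence with a light, steady force of about 12 N, so that a colleague can screw on the top lift: keep the hand behind the heel so that its top stays clear, never shove it hard, and leave the other things on the bench where they lie. The program finishes while still holding this push.

Things in the scene. Friction and masses are not known exactly. Their poses are not given: they have to be found in the camera images.
- heel: The heel to hold: stacked brown leather block, D-shaped from above, 40 mm high, 72 mm long (x), 58 mm wide (y), upright sides, 0.08 to 0.17 kg. Origin: centre of its underside; x points to the flat breast; sides flat and parallel from the breast to x = -7 mm, then a half-round back of 29 mm radius. It is in one of three places on the tan mat (3 mm thick).
- heel_breast (a point): Point on the heel: lower edge of the flat breast face, mid-width (36 mm along x from heel, at its underside). Axes as heel.
- jig: Heel jig, fixed to the bench: steel base 190 (x) by 170 mm (y), flat slick dark grey plastic bed 18 mm above the bench. Origin: centre of the underside; x points to the fence at its far end, z up; yaw within 0.3. Two steel cheeks stand in front of the fence, left and right, 64 mm apart, 12 mm high above the bed, reaching 22 mm out from it, with rounded noses. The rest of the bed is open.
- fence_foot (a point): Where the fence face meets the bed, midway between the cheeks (45 mm along x from jig, 18 mm above the bench). Axes as jig, x into the fence. The heel is home when heel_breast is here with the same axes: 3 mm play to each cheek, its round back 72 mm in front (-x). Fence and heel are hard: force rises by roughly 3 to 10 N per mm of hand travel, so creep and read the force.
- fence: The jig's upright steel fence, 112 mm wide, 10 mm thick, rising 30 mm above the bed, facing the robot (-x). Rigidly part of the jig, same origin and axes as jig.
- start_button (a joint): The feeder's spring push button: 0 = out, 0.005 m = fully down; moves straight down; about 1.5 N to start, 5 N fully down; springs back by itself.
- start_button_top (a point): Centre of the button's top, moving with it: round grey button of 26 mm diameter in a steel collar of 42 mm, 17 mm above the feeder's control panel, 122 mm above the bench when out.
- feeder: Screw feeder, fixed to the bench: cream box 190 (x) by 125 mm (y), front to the robot. Its control panel is the step at the robot's end, 105 mm high, with the button on its right (at x -64, y -22 mm), a small black speed knob (20 mm wide, 12 mm high) on its left; 50 mm beyond the button the hopper rises 40 mm higher. Origin: centre of the underside.
- low_heel: Bystander: another stacked leather heel of nearly the same outline (72 by 60 mm) but only 18 mm high, on the leather mat. Leave it alone. Origin: centre of underside.
- tall_heel: Bystander: pale wooden block heel, 64 mm high, 50 by 44 mm, on the mat. Leave it alone. Origin: centre of underside.
- lift: Bystander: black rubber top lift, D-shaped, 70 by 56 mm, 6 mm thick, on the bench beyond the jig. Origin: centre of underside.
- screwdriver: Bystander: screwdriver 200 mm long lying beyond the jig. Origin under its middle.
- hammer: Bystander: hammer 260 mm long lying along the right edge of the mat.
- jar: Bystander: amber jar with steel lid, 56 mm wide, 70 mm high, between robot, jig and feeder. Origin: centre of underside.
- pincers: Bystander: steel pincers 170 mm long, lying flat (15 mm high) on the near right of the mat.
- last: Bystander: cream shoe last 255 mm long, 95 mm high, beyond the far edge of the mat.
Not all that is in view belongs to the job. What is shaped like the heel but pink or purple is not meant.

How it is judged:
On the way, in this order (a step that is already met when the one before it is completed fails the run):
1. the feeder's start button is pressed right down (value of joint start_button above 0.0043 m), for 0.05 s.
2. the button has sprung back (value of joint start_button below 0.0008 m), for 0.1 s.
3. the heel stands on the jig's bed between the cheeks, breast to the fence (y of heel_breast in the frame of fence_foot between -0.006 and 0.006 m and z of heel_breast in the frame of fence_foot between -0.003 and 0.004 m and angle between heel's own z axis and vertical below 0.06 rad and x of heel_breast in the frame of fence_foot above -0.025 m), for 0.2 s.
At the end, for the whole second after the job is handed in: Through the last second the fingers, TCP behind the heel's back, press the heel on the fence with 5 to 20 N; it stands upright on the bed, within 6 mm of mid-cheeks, breast within 3 mm of the fence and square within 0.05 rad, at rest; the button is out (contact force between heel and fence between 5 and 20 N and contact force between the fingers and heel above 5 N and x of the grasp point in the frame of heel below -0.034 m and x of heel_breast in the frame of fence_foot above -0.003 m and y of heel_breast in the frame of fence_foot between -0.006 and 0.006 m and z of heel_breast in the frame of fence_foot between -0.003 and 0.004 m and angle between heel's own z axis and vertical below 0.06 rad and angle between the x axis of heel and the x axis of fence_foot, either way round below 0.05 rad and linear speed of heel below 0.01 m/s and value of joint start_button below 0.0008 m); the arm keeps its last pose, push and grip.
It fails at once if the heel is shoved against the fence with more than 40 N (contact force between heel and fence above 40 N).
It fails at once if another thing on the bench is moved by more than 20 mm (distance of any of low_heel, tall_heel, lift, screwdriver, hammer, jar, pincers, last from where it was at the start of the episode above 0.02 m).
It also fails if it takes over 64 s, if anything falls off the work surface, if the arm or the gripper's body presses on something with over 40 N, if the wrist force passes 120 N, or if a joint passes its speed limit or range.

### The arm

A 6-joint arm with a two-finger parallel gripper is mounted at the origin on the work surface. World frame = base frame: x ahead of the robot, y to its left, z up, the work surface at z = 0. Lengths are in m, angles in rad, forces in N, time in s.
With the tool pointing down it reaches from about 0.35 to 0.975 m from the base axis. Payload 4.9 kg.
Tool frame: the origin (TCP) lies between the finger pads, 19 mm behind the fingertips; this is the grasp point; z points along the fingers, y is the direction in which the jaws open and shut (so a half turn about z gives the same grasp; the last joint's range is limited). The gripper opens to 85 mm and grips with 20 to 120 N. Pads are 22 mm wide; open, the fingers measure 114 mm over their backs; the gripper's body (76 mm by 85 mm) begins 54 mm behind the grasp point. The pads swing forward as they close: fully open they stand 13 mm farther back than shut.
Start: joints at [-1.372, 0.053, 1.613, -0, 1.476, -0.119], TCP at [0.195, -0.594, 0.25] pointing down, gripper open.
Joint ranges: [-3.01, 3.01], [-1.01, 2.22], [0.06, 2.58], [-1.02, 4.17], [0.09, 2.62], [-3.14, 3.14]. Speed limits (rad/s): [2.57, 2.57, 3.14, 3.14, 3.14, 3.14].

### API

Orientations are given as a rotation vector (axis times angle).
In Python, from station import get_obs, get_image, calibration, finish_job gives the robot as it stands. The module is installed in compiled form; this text tells all that it offers.
- The arm moves only by the shell command python3 -m jog 'ROWS' [FORCE]. ROWS is JSON, a list of rows, each a list of 7 numbers: the shift along the tool's x, y, z in cm, then the turn, a rotation vector about the tool's x, y, z in rad, then the closure in counts, from 0 (fully open) to 255 (shut). In form: [[dx, dy, dz, ax, ay, az, jaw], ...]. A call has 1 to 8 rows; each row is the pose to reach, as a shift and turn from the pose measured when the call began, along the tool's axes at that moment; what a row does not reach only later rows make up. A row lasts 1/12 s, in which the tool goes at most 41.7 mm and 7.16 degrees, less where a joint would pass 70% of its speed; a pose out of reach is approached as far as the arm can. A call with a gripper value outside its range is refused whole. The fingers move at their own pace and stop on an object; FORCE is the grip in N (left out, the last holds). Time passes only in rows, so rows that repeat a pose let the fingers close. It gives the time, the measured TCP pose, the force and the opening at its end, in the units of the state.
- get_obs(): the state, without advancing time (a new reading comes with each control period).
- get_image(name): name is "scene" or "top" or "wrist"; returns the picture (400x640x3 uint8, red, green, blue); there is no depth.
- calibration(name): a dict with "vfov" (degrees; the focal length in pixels is half the picture's height over the tangent of half this angle, whatever the lens; pixels are square), "cx", "cy" (the principal point, pixels), "dist_coeffs" ([k1, k2, p1, p2, k3] as OpenCV has them; the pictures are not rectified), "R" (3x3) and "t" (3): a world point X has camera coordinates R X + t. Camera axes: x right, y down, z forward; pixel columns grow to the right and rows downward; lengths in m; the calibration is good to about 2 mm. A picture is of the moment at which its call begins: read the wrist's pose just before it. calibration takes no time and is no camera call; for the wrist camera it gives the pose at the moment of the call.
- finish_job(): hands the job in, once; it reports no verdict.
The state is a dict: "t": time; "q": joint angles; "dq": joint speeds; "effort": joint torques, N m; "tool_pos": TCP position; "tool_rot": TCP orientation; "contact_force": force on the tool from outside, world axes, zero at the start; "wrist_torque": the same for the moment, N m; "opening": finger opening in m.
Only numpy, scipy, OpenCV 4.12 (cv2) and the standard library are available. Lean on these libraries where they do the work, as an engineer would, in place of code of your own. Each camera call takes 0.05 s, during which the arm holds its last target. There are 200 camera calls.

## Working session

There is one attempt and no reset: what is moved stays moved. The work goes in short steps, Python scripts to look and compute and a shell command to move; the robot and the scene stay as the last step left them, time stands still between calls to the robot, and variables do not carry over. Pictures are saved under pics/ and viewed, about 8 in all and at most 12, crops included, and the job is handed in when it is done.

```bash
mkdir -p pics; cat > h.py <<'E'
import numpy as np, cv2
from station import get_obs,get_image,calibration
from scipy.spatial.transform import Rotation as Rn
def K(c):
    f=200/np.tan(np.radians(c['vfov'])/2); return np.array([[f,0,c['cx']],[0,f,c['cy']],[0,0,1]])
def save(cam,fn,crop=None,s=1):
    im=get_image(cam)[:,:,::-1]
    cv2.imwrite('pics/full_'+fn,im)
    if crop: x0,y0,x1,y1=crop; im=im[y0:y1,x0:x1]
    cv2.imwrite('pics/'+fn,cv2.resize(im,None,fx=s,fy=s,interpolation=cv2.INTER_CUBIC))
def px2w(c,uv,z):
    uv=np.array(uv,float).reshape(-1,1,2)
    n=cv2.undistortPoints(uv,K(c),np.array(c['dist_coeffs'],float)).reshape(-1,2)
    R=np.array(c['R']);t=np.array(c['t']);C=-R.T@t
    d=np.c_[n,np.ones(len(n))]@R
    z=np.broadcast_to(z,len(n))
    return C+d*((z-C[2])/d[:,2])[:,None]
def w2px(c,P):
    return cv2.projectPoints(np.array(P,float).reshape(-1,1,3),cv2.Rodrigues(np.array(c['R']))[0],np.array(c['t'],float),K(c),np.array(c['dist_coeffs'],float))[0].reshape(-1,2)
def rows(target):
    "shift in tool axes, cm"
    o=get_obs();R=Rn.from_rotvec(o['tool_rot'])
    return R.inv().apply(np.array(target)-o['tool_pos'])*100
E
python3 - <<'E'
from h import *
o=get_obs();print(o)
print(Rn.from_rotvec(o['tool_rot']).as_matrix().round(3))
save('top','top1.png');save('scene','scene1.png')
for n in('top','scene'):
    c=calibration(n);print(n,c, -np.array(c['R']).T@np.array(c['t']))
E
```

```text
{'t': 0.0, 'q': array([-1.37202997e+00,  5.33499909e-02,  1.61430014e+00, -7.86715662e-06,
        1.47597716e+00, -1.18963827e-01]), 'dq': array([ 7.38226531e-04,  3.29105619e-04, -1.80249878e-04,  3.58090227e-05,
       -3.06574438e-05,  1.25368484e-05]), 'effort': array([-1.83135242e-03, -3.93679225e+01, -3.70180392e+01, -1.84492360e-04,
        7.08583262e-03,  6.77782950e-06]), 'tool_pos': array([ 0.1951612 , -0.59313594,  0.24876356]), 'tool_rot': array([-3.10002472e+00, -4.96672303e-01,  1.39691225e-04]), 'contact_force': array([-0.21644295, -0.01274706,  0.46074867]), 'wrist_torque': array([-0.03946724,  0.02440749,  0.00091743]), 'opening': 0.08545973482540453}
[[ 0.95   0.312 -0.   ]
 [ 0.312 -0.95   0.002]
 [ 0.    -0.002 -1.   ]]
top {'vfov': 42.579152047973196, 'cx': 319.842882114037, 'cy': 193.8816735280335, 'dist_coeffs': array([0.01230594, 0.        , 0.        , 0.        , 0.        ]), 'R': array([[ 0.02706678, -0.99950379,  0.01611084],
       [-0.98443719, -0.02945138, -0.17325138],
       [ 0.1736399 , -0.01117076, -0.98474586]]), 't': array([-0.20285703,  0.48831278,  1.53633186])} [ 0.21943543 -0.1712129   1.60076549]
scene {'vfov': 43.1628701822222, 'cx': 316.74534975490945, 'cy': 196.02815908717434, 'dist_coeffs': array([-0.07914677,  0.        ,  0.        ,  0.        ,  0.        ]), 'R': array([[-5.02686182e-01,  8.64468770e-01, -5.89206725e-04],
       [ 6.45266613e-01,  3.74766997e-01, -6.65718180e-01],
       [-5.75271762e-01, -3.35027526e-01, -7.46203027e-01]]), 't': array([ 0.38848711, -0.21748229,  1.7964425 ])} [1.3690638  0.34752789 1.19595781]
```

View pics/top1.png

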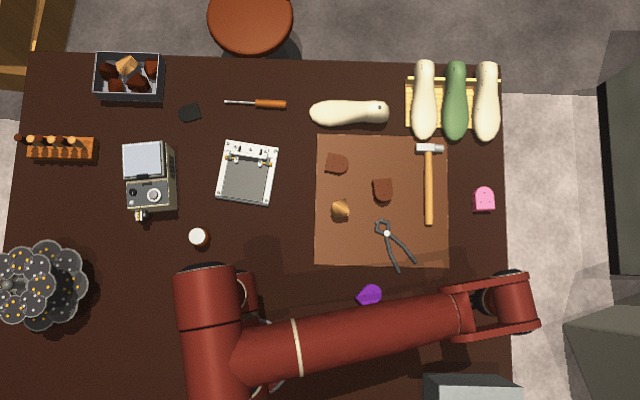

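View pics/scene1.png

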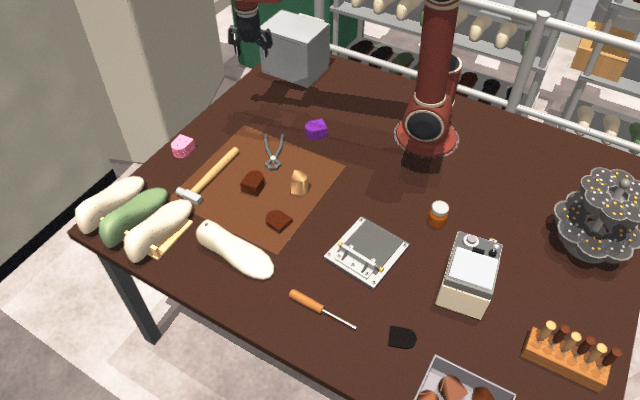

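The top view shows the jig at (247,172), the feeder button at about (154,195), the 40 mm heel at (383,189), the low heel at (337,163) and the jar at (198,236). In the scene view the heel at (252,183) is visibly taller than the D at (278,220). Next I'll enlarge crops of these.

```bash
python3 - <<'E'
import cv2,numpy as np
a=cv2.imread('pics/full_top1.png')
def cr(im,x,y,w,h,s): return cv2.resize(im[y:y+h,x:x+w],None,fx=s,fy=s,interpolation=cv2.INTER_CUBIC)
# heel crop x355-415,y165-215 ; jig 205-290,130-215 ; feeder 115-190,130-230
A=cr(a,210,134,75,75,5); B=cr(a,362,170,45,40,9); C=cr(a,115,170,70,55,5.7)
b=cv2.imread('pics/full_scene1.png')
D=cr(b,232,163,70,42,5.7)
def pad(i,w,h):
    o=np.zeros((h,w,3),np.uint8);o[:min(h,i.shape[0]),:min(w,i.shape[1])]=i[:h,:w];return o
cv2.imwrite('pics/crop1.png',np.vstack([np.hstack([pad(A,390,360+0),pad(B,405,360)]),np.hstack([pad(C,390,240),pad(D,405,240)])]))
E
```

```text
(no output)
```

View pics/crop1.png

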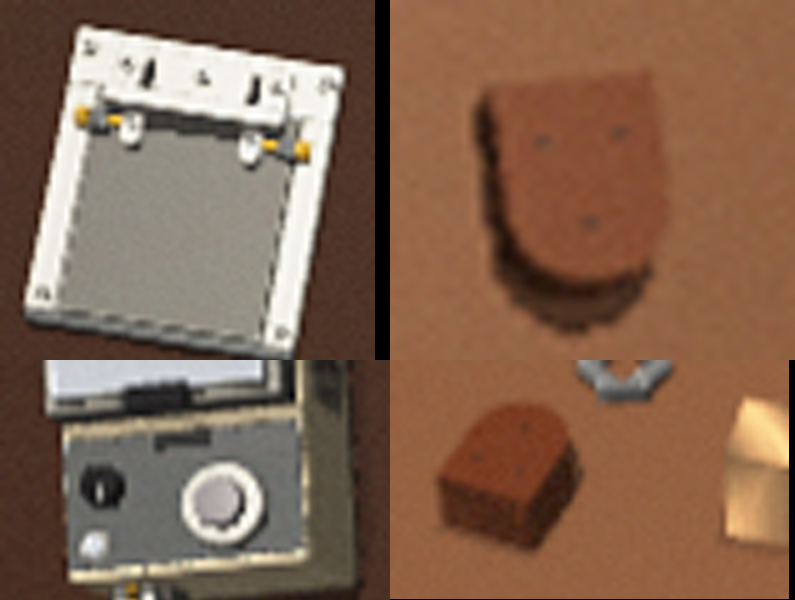

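```bash
python3 - <<'E'
from h import *
c=calibration('top')
h=px2w(c,[(373.1,179.4),(390.9,177.8),(383.7,201.1)],.043);print('heel',h.round(4))
m=(h[0]+h[1])/2;d=m-h[2];print('w',np.linalg.norm(h[0]-h[1]),'len',np.linalg.norm(d),'yaw',np.arctan2(d[1],d[0]))
j=px2w(c,[(226,139.4),(279,147.6),(269,204.4),(215,197)],.018);print('jig',j.round(4))
print([np.linalg.norm(j[i]-j[i-1]).round(3) for i in range(4)],'c',j.mean(0))
dx=(j[0]+j[1]-j[2]-j[3])[:2];dy=(j[0]+j[3]-j[1]-j[2])[:2]
print('yaw',np.arctan2(dx[1],dx[0]),np.arctan2(-dy[0],dy[1]))
print('noses',px2w(c,[(210+132/5,134+132/5),(210+250/5,134+152/5)],.03))
print('btn',px2w(c,[(153.2,194.6)],.122))
print('jar lid',px2w(c,[(198,236)],.07))
print('others',px2w(c,[(340,208),(337,163),(383,220),(387,180+50),(422,195)],[.064,.02,.015,.015,.02]))
E
```

```text
heel [[ 0.5447 -0.3528  0.043 ]
 [ 0.5514 -0.4081  0.043 ]
 [ 0.4774 -0.3861  0.043 ]]
w 0.05570119206330431 len 0.07082666997828375 yaw 0.07999460717113607
jig [[ 0.6654  0.1139  0.018 ]
 [ 0.6439 -0.0554  0.018 ]
 [ 0.4605 -0.0317  0.018 ]
 [ 0.4789  0.1372  0.018 ]]
[np.float64(0.188), np.float64(0.171), np.float64(0.185), np.float64(0.17)] c [0.56218772 0.04098217 0.018     ]
yaw -0.1262092553511615 -0.11740529577542214
noses [[0.59510022 0.07530563 0.03      ]
 [0.58454746 0.0009288  0.03      ]]
btn [[0.46358429 0.2960511  0.122     ]]
jar lid [[0.3514757  0.16997868 0.07      ]]
others [[ 0.44885029 -0.25083272  0.064     ]
 [ 0.59892578 -0.24070524  0.02      ]
 [ 0.42235347 -0.38812457  0.015     ]
 [ 0.39146533 -0.40073341  0.015     ]
 [ 0.50419126 -0.5094142   0.02      ]]
```

```bash
python3 -m jog '[[33.4,-19.9,-2,0,0,0.318,255],[33.4,-19.9,-2,0,0,0.318,255],[33.4,-19.9,-2,0,0,0.318,255],[33.4,-19.9,-2,0,0,0.318,255],[33.4,-19.9,-2,0,0,0.318,255],[33.4,-19.9,-2,0,0,0.318,255],[33.4,-19.9,-2,0,0,0.318,255],[33.4,-19.9,-2,0,0,0.318,255]]' 40
python3 -c "
from h import *
print(rows([.4636,.296,.2]))"
```

```text
t: 0.77
tool_pos: [0.4141, -0.3404, 0.2662]
tool_rot: [-3.139, 0.001, 0.001]
contact_force: [0.7, -0.7, 0.2]
opening: -0.0001
[  4.92257839 -63.62987758   6.75273828]
```

```bash
python3 -m jog '[[5,-63.6,5,0,0,0,255],[5,-63.6,5,0,0,0,255],[5,-63.6,5,0,0,0,255],[5,-63.6,5,0,0,0,255],[5,-63.6,5,0,0,0,255],[5,-63.6,5,0,0,0,255],[5,-63.6,5,0,0,0,255],[5,-63.6,5,0,0,0,255]]'
python3 -c "
from h import *
print(rows([.4636,.296,.2]))"
```

```text
t: 1.43
tool_pos: [0.4393, -0.0091, 0.2407]
tool_rot: [-3.139, 0.001, 0.001]
contact_force: [0.1, 0.1, -0.1]
opening: -0.0
[  2.41003076 -30.50220449   4.13018087]
```

```bash
python3 -m jog '[[2.4,-30.5,4,0,0,0,255],[2.4,-30.5,4,0,0,0,255],[2.4,-30.5,4,0,0,0,255],[2.4,-30.5,4,0,0,0,255],[2.4,-30.5,4,0,0,0,255],[2.4,-30.5,4,0,0,0,255],[2.4,-30.5,4,0,0,0,255],[2.4,-30.5,4,0,0,0,255]]'
python3 -c "
from h import *
print(rows([.4636,.296,.16]))
save('wrist','w1.png')
c=calibration('wrist');print(w2px(c,[[.4636,.296,.122]]))
print(w2px(calibration('top'),[[.4636,.296,.122]]))"
```

```text
t: 2.1
tool_pos: [0.4624, 0.2997, 0.1999]
tool_rot: [-3.139, -0.004, 0.004]
contact_force: [-0.6, -0.6, 0.6]
opening: -0.0002
[0.12791679 0.38619458 3.99103198]
[[327.71644425 215.87804322]]
[[153.21813881 194.59519269]]
```

View pics/w1.png

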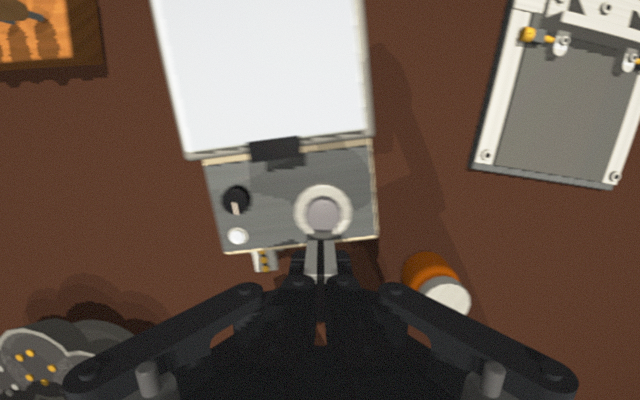

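The wrist view shows the button at (322,214) against a prediction of (328,216). That agrees to about 2 mm.

```bash
python3 -m jog '[[0.2,0.2,2,0,0,0,255],[0.2,0.2,4,0,0,0,255],[0.2,0.2,5.5,0,0,0,255],[0.2,0.2,5.8,0,0,0,255]]'; python3 -m jog '[[0,0,0.2,0,0,0,255],[0,0,0.3,0,0,0,255],[0,0,0.4,0,0,0,255]]'
```

```text
t: 2.48
tool_pos: [0.4631, 0.2985, 0.1399]
tool_rot: [-3.139, -0.006, 0.01]
contact_force: [-2.6, -0.7, 6.0]
opening: 0.0001
t: 2.73
tool_pos: [0.4633, 0.2986, 0.1395]
tool_rot: [-3.139, -0.006, 0.011]
contact_force: [-8.8, -2.8, 18.9]
opening: -0.0002
```

```bash
python3 - <<'E'
from h import *
save('wrist','w2.png',(200,120,400,300),2); save('scene','s2.png',(420,200,530,320),3)
a=cv2.imread('pics/w2.png');b=cv2.imread('pics/s2.png')
b=b[:360];cv2.imwrite('pics/w2s.png',np.hstack([a,b]))
E
```

```text
(no output)
```

View pics/w2s.png

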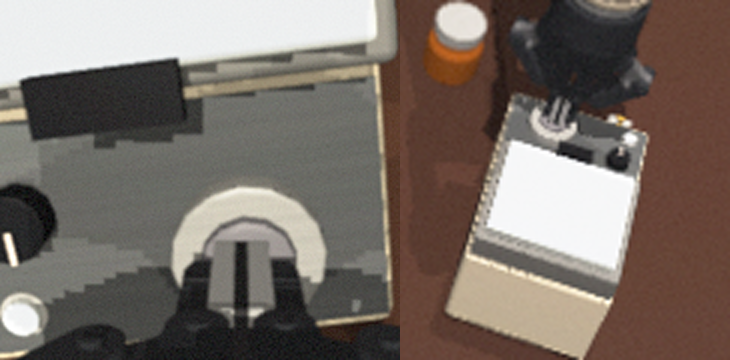

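The far side of the button is visible beyond the fingertips: I'm about 4 mm too near in x and 2 mm too far left. I'll lift, shift and press again slowly.

```bash
python3 -m jog '[[0,0,-1,0,0,0,255],[0.4,0.2,-1,0,0,0,255],[0.4,0.2,-1,0,0,0,255]]'; python3 -m jog '[[0,0,0.3,0,0,0,255],[0,0,0.5,0,0,0,255]]'; python3 -m jog '[[0,0,0.2,0,0,0,255],[0,0,0.2,0,0,0,255]]';python3 -m jog '[[0,0,0.2,0,0,0,255],[0,0,0.2,0,0,0,255]]';python3 -m jog '[[0,0,0.2,0,0,0,255],[0,0,0.2,0,0,0,255]]'
```

```text
t: 3.08
tool_pos: [0.4685, 0.2962, 0.1505]
tool_rot: [-3.138, -0.005, 0.007]
contact_force: [-0.4, -0.4, -0.3]
opening: -0.0
t: 3.25
tool_pos: [0.4682, 0.2956, 0.1443]
tool_rot: [-3.139, -0.004, 0.009]
contact_force: [0.8, -0.2, 1.0]
opening: 0.0003
t: 3.42
tool_pos: [0.4682, 0.2956, 0.1416]
tool_rot: [-3.139, -0.004, 0.009]
contact_force: [0.2, 0.5, 4.2]
opening: 0.0003
t: 3.58
tool_pos: [0.4682, 0.2956, 0.1399]
tool_rot: [-3.139, -0.004, 0.009]
contact_force: [-1.8, -0.0, 3.3]
opening: -0.0001
t: 3.75
tool_pos: [0.4683, 0.2956, 0.1396]
tool_rot: [-3.14, -0.004, 0.01]
contact_force: [-3.6, -3.2, 12.3]
opening: -0.0001
```

The force rose from about 1 N at z 0.144 and hit a hard stop at 0.1396 with 12 N, so travel is 5 mm and the button is fully down. I'll lift straight up.

```bash
python3 -m jog '[[0,0,0.05,0,0,0,255],[0,0,-1,0,0,0,255],[0,0,-4,0,0,0,255],[0,0,-8,0,0,0,255],[0,0,-10,0,0,0,255],[0,0,-10,0,0,0,0]]'
python3 -c "
from h import *
print(rows([.51,-.383,.2]))
save('top','top2.png',(115,170,185,225),8)
print(w2px(calibration('scene'),[[.4685,.296,.122]]))"
```

```text
t: 4.25
tool_pos: [0.4714, 0.2966, 0.2463]
tool_rot: [-3.135, -0.004, -0.005]
contact_force: [-0.1, -0.2, 0.6]
opening: 0.0108
[ 3.65997112 67.99754177  4.22534679]
[[470.13727807 239.00696834]]
```

```bash
python3 -m jog '[[3.7,68,0,0,0,-0.1,0],[3.7,68,0,0,0,-0.1,0],[3.7,68,0,0,0,-0.1,0],[3.7,68,0,0,0,-0.1,0],[3.7,68,0,0,0,-0.1,0],[3.7,68,0,0,0,-0.1,0],[3.7,68,0,0,0,-0.1,0],[3.7,68,0,0,0,-0.1,0]]'
python3 -c "
from h import *
print(rows([.51,-.383,.2]))"
```

```text
t: 4.97
tool_pos: [0.4872, -0.0389, 0.2376]
tool_rot: [-3.132, -0.161, 0.007]
contact_force: [1.5, 0.2, 0.2]
opening: 0.0854
[-1.24966768 34.47882366  3.57232807]
```

```bash
python3 -m jog '[[-1.2,34.5,3,0,0,0,0],[-1.2,34.5,3,0,0,0,0],[-1.2,34.5,3,0,0,0,0],[-1.2,34.5,3,0,0,0,0],[-1.2,34.5,3,0,0,0,0],[-1.2,34.5,3,0,0,0,0],[-1.2,34.5,3,0,0,0,0],[-1.2,34.5,3,0,0,0,0],[-1.2,34.5,3,0,0,0,0]]' ; python3 -m jog '[[-1.2,34.5,3,0,0,0,0],[-1.2,34.5,3,0,0,0,0],[-1.2,34.5,3,0,0,0,0],[-1.2,34.5,3,0,0,0,0],[-1.2,34.5,3,0,0,0,0],[-1.2,34.5,3,0,0,0,0],[-1.2,34.5,3,0,0,0,0],[-1.2,34.5,3,0,0,0,0]]'
```

```text
t: 5.63
tool_pos: [0.5082, -0.3696, 0.2042]
tool_rot: [-3.129, -0.161, 0.011]
contact_force: [0.6, 0.2, -0.1]
opening: 0.0858validation failed for argument at $...
```

```bash
python3 -m jog '[[0,0,0,0,0,0,0]]'; python3 -c "
from h import *
print(rows([.512,-.383,.1]),get_obs()['tool_pos'])
save('wrist','w3.png',(160,40,480,280),2.4)
c=calibration('wrist');print(w2px(c,[[.5447,-.3528,.043],[.5514,-.4081,.043],[.4774,-.3861,.043]]))"
```

```text
t: 5.72
tool_pos: [0.5065, -0.3748, 0.2006]
tool_rot: [-3.128, -0.152, 0.017]
contact_force: [-0.4, 1.5, -0.6]
opening: 0.0854
[ 0.5746056   0.97037028 10.04903554] [ 0.50647318 -0.37479381  0.20063599]
[[306.18444919 146.13483826]
 [367.06698237 144.89480947]
 [334.20253507 218.42536166]]
```

View pics/w3.png

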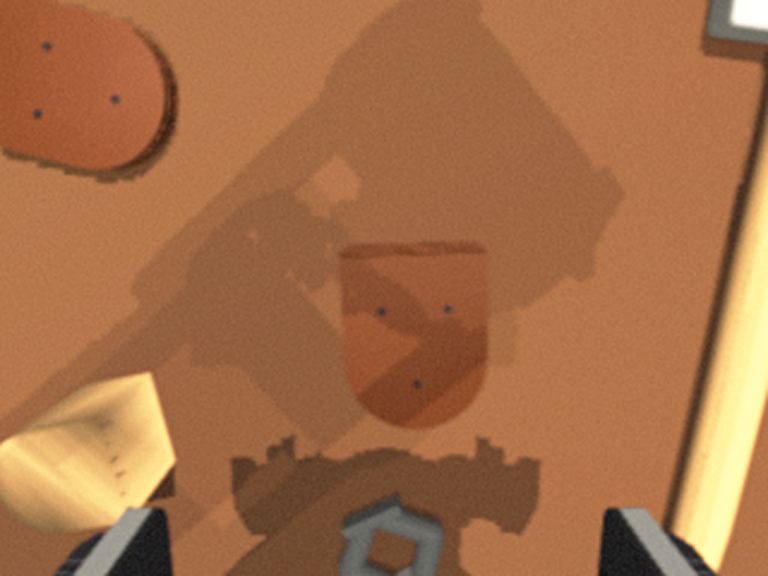

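The wrist view shows the heel's top corners at (302,147.5) and (363,145) and its back at (333,218). That is about 3 px left of the top-view estimate.

```bash
python3 -c "
from h import *
c=calibration('wrist')
h=px2w(c,[(302.1,147.5),(363.3,145),(332.9,218.3)],.043);print(h)
m=(h[0]+h[1])/2;d=m-h[2];w=h[0]-h[1];print(np.linalg.norm(d),np.linalg.norm(w),'yaw',np.arctan2(d[1],d[0]),np.arctan2(-w[0],w[1]))
o=get_obs();R=Rn.from_rotvec(o['tool_rot']).as_matrix();print('tool yaw',np.arctan2(R[1,0],R[0,0]),R.round(3))
ctr=(m+h[2])/2;print(ctr)
print(rows([ctr[0],ctr[1],.027]))"
```

```text
[[ 0.54309223 -0.34917127  0.043     ]
 [ 0.55095305 -0.40468586  0.043     ]
 [ 0.47739933 -0.38481524  0.043     ]]
0.07006857802501334 0.056068376575241226 yaw 0.11279545416121173 0.14066406557047248
tool yaw 0.09820705611516521 [[ 0.995  0.098 -0.013]
 [ 0.098 -0.995  0.012]
 [-0.011 -0.013 -1.   ]]
[ 0.51221098 -0.3808719   0.043     ]
[ 0.70828875  1.18511034 17.26712428]
```

```bash
python3 -m jog '[[0.7,1.2,4,-0.013,0.011,-0.027,0],[0.7,1.2,8,-0.013,0.011,-0.027,0],[0.7,1.2,12,-0.013,0.011,-0.027,0],[0.7,1.2,15,-0.013,0.011,-0.027,0],[0.7,1.2,17,-0.013,0.011,-0.027,0],[0.7,1.2,17.5,-0.013,0.011,-0.027,0],[0.7,1.2,17.5,-0.013,0.011,-0.027,0]]'
python3 -c "
from h import *
print(rows([.5122,-.3809,.024]))"
```

```text
t: 6.35
tool_pos: [0.5103, -0.3782, 0.0214]
tool_rot: [-3.13, -0.198, 0.007]
contact_force: [-0.1, -0.2, -0.2]
opening: 0.0854
[ 0.15010121  0.28668661 -0.26165305]
```

```bash
python3 -m jog '[[0.15,0.29,-0.5,0,0,0,0],[0.15,0.29,-0.5,0,0,0,0],[0.15,0.29,-0.5,0,0,0,90],[0.15,0.29,-0.5,0,0,0,150],[0.15,0.29,-0.5,0,0,0,150],[0.15,0.29,-0.5,0,0,0,150],[0.15,0.29,-0.5,0,0,0,150],[0.15,0.29,-0.5,0,0,0,150]]' 40; python3 -m jog '[[0,0,0,0,0,0,150],[0,0,-1,0,0,0,150],[0,0,-3,0,0,0,150],[0,0,-6,0,0,0,150],[0,0,-9,0,0,0,150],[0,0,-12,0,0,0,150]]'
```

```text
t: 7.02
tool_pos: [0.5133, -0.382, 0.0286]
tool_rot: [-3.132, -0.198, 0.004]
contact_force: [-0.2, 1.0, 6.6]
opening: 0.0574
t: 7.52
tool_pos: [0.5129, -0.3817, 0.1492]
tool_rot: [-3.131, -0.198, 0.006]
contact_force: [0.1, -0.4, -1.1]
opening: 0.0573
```

```bash
python3 -m jog '[[3.2,-43.1,-4,0,0,0.25,150],[3.2,-43.1,-4,0,0,0.25,150],[3.2,-43.1,-4,0,0,0.25,150],[3.2,-43.1,-4,0,0,0.25,150],[3.2,-43.1,-4,0,0,0.25,150],[3.2,-43.1,-4,0,0,0.25,150],[3.2,-43.1,-4,0,0,0.25,150],[3.2,-43.1,-4,0,0,0.25,150]]'
python3 -c "
from h import *
o=get_obs();R=Rn.from_rotvec(o['tool_rot']).as_matrix();print('tool yaw',np.arctan2(R[1,0],R[0,0]))
print(rows([.49,.05,.19]))"
```

```text
t: 8.18
tool_pos: [0.495, -0.0491, 0.1814]
tool_rot: [-3.131, 0.195, 0.008]
contact_force: [1.5, 1.1, -2.3]
opening: 0.0575
tool yaw -0.12454972889450315
[-1.72829608 -9.77943532 -0.81034408]
```

```bash
python3 -m jog '[[-1.7,-9.8,-0.8,0,0,0,150],[-1.7,-9.8,-0.8,0,0,0,150],[-1.7,-9.8,-0.8,0,0,0,150],[-1.7,-9.8,-0.8,0,0,0,150],[-1.7,-9.8,-0.8,0,0,0,150]]'
python3 -c "
from h import *
o=get_obs();R=Rn.from_rotvec(o['tool_rot']).as_matrix();print('tool yaw',np.arctan2(R[1,0],R[0,0]),R.round(3),o['tool_pos'])
np.savez('p.npz',**{k:np.array(v) for k,v in calibration('wrist').items()})
save('wrist','w4.png',(140,0,500,270),2.2)
c=calibration('wrist')
y=-.12;ex=np.array([np.cos(y),np.sin(y),0]);ey=np.array([-ex[1],ex[0],0])
J=np.array([.5622,.041,0])
print(w2px(c,[J+.045*ex+s*.056*ey+[0,0,.048] for s in(1,-1)]+[J+.045*ex+s*.032*ey+[0,0,.03] for s in(1,-1)]))"
```

```text
t: 8.6
tool_pos: [0.4898, 0.051, 0.1899]
tool_rot: [-3.132, 0.191, 0.008]
contact_force: [-0.4, 0.6, -1.7]
opening: 0.0574
tool yaw -0.12205711292663456 [[ 0.993 -0.122 -0.005]
 [-0.122 -0.993  0.004]
 [-0.005 -0.004 -1.   ]] [0.48980039 0.05100628 0.18993693]
[[251.78023013  53.49061729]
 [390.12987285  52.76624955]
 [283.93705099  56.89820946]
 [357.94621583  56.5144356 ]]
```

View pics/w4.png

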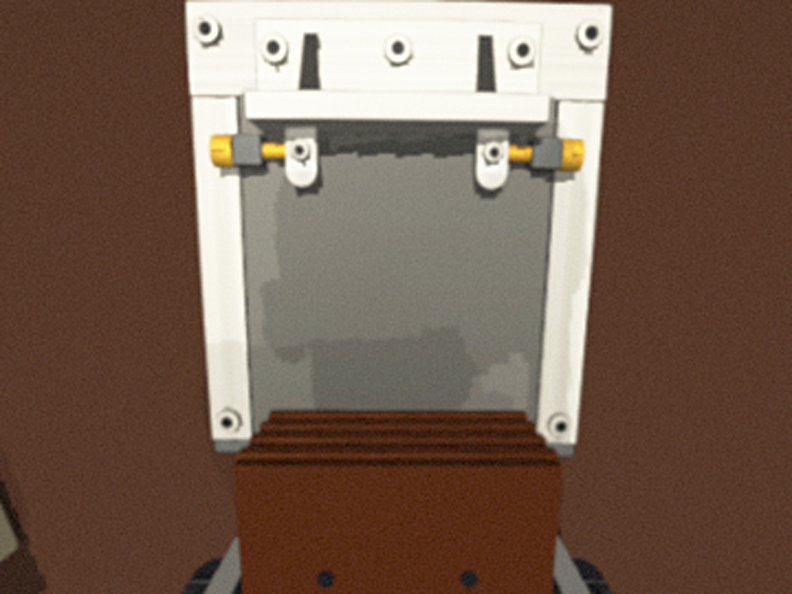

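The wrist view shows the fence's top front edge from (251.8,55.3) to (389.5,55.9) and the cheeks' inner edges at 284 and 356. The held heel's lower breast edge runs from (261.8,187) to (380,187).

```bash
python3 -c "
from h import *
c=dict(np.load('p.npz'))
f=px2w(c,[(251.8,55.3),(389.5,55.9)],.048);print('fence',f,np.linalg.norm(f[0]-f[1]))
w=f[0]-f[1];y=np.arctan2(-w[0],w[1]);m=f.mean(0);print(m,'yaw',y)
k=px2w(c,[(284.1,70),(355.9,70)],.03);print('cheeks',k,k.mean(0),np.linalg.norm(k[0]-k[1]))
for z in (.164,):
  b=px2w(c,[(140+268/2.2,411/2.2),(140+528/2.2,411/2.2)],z);w=b[0]-b[1];print(b,np.linalg.norm(w),b.mean(0),np.arctan2(-w[0],w[1]))
t=px2w(c,[(140+238/2.2,463/2.2),(140+558/2.2,463/2.2)],.204);w=t[0]-t[1];print(t,np.linalg.norm(w),t.mean(0),np.arctan2(-w[0],w[1]))
"
```

```text
fence [[ 0.61208455  0.09259029  0.048     ]
 [ 0.59789889 -0.0182464   0.048     ]] 0.11174079439486553
[0.60499172 0.03717194 0.048     ] yaw -0.1272949282995836
cheeks [[0.59997876 0.06997768 0.03      ]
 [0.59227582 0.00774109 0.03      ]] [0.59612729 0.03885938 0.03      ] 0.06271147127523503
[[0.52774187 0.07644558 0.164     ]
 [0.52046509 0.01684558 0.164     ]] 0.06004258160978954 [0.52410348 0.04664558 0.164     ] -0.12149244608774637
[[0.5279087  0.07404529 0.204     ]
 [0.52120645 0.0189942  0.204     ]] 0.055457573148193995 [0.52455758 0.04651974 0.204     ] -0.12114973325799043
```

```bash
python3 -c "
from h import *
print(rows([.5385,.0458,.052]))"; python3 -m jog '[[4.8,-0.1,0,0,0,0,150],[4.8,-0.1,4,0,0,0,150],[4.8,-0.1,8,0,0,0,150],[4.8,-0.1,11,0,0,0,150],[4.8,-0.1,13,0,0,0,150],[4.8,-0.1,13.5,0,0,0,150]]'
python3 -c "
from h import *
print(rows([.5385,.0458,.046]))"
```

```text
[ 4.94489814 -0.12413472 13.75177996]
t: 9.15
tool_pos: [0.5333, 0.0443, 0.0492]
tool_rot: [-3.132, 0.198, 0.024]
contact_force: [-0.3, -0.8, -3.0]
opening: 0.0576
[ 0.50614572 -0.21781255  0.31441895]
```

```bash
python3 -m jog '[[0.5,-0.2,0.2,0,0,0,150],[0.5,-0.2,0.2,0,0,0,150],[0.5,-0.2,0.2,0,0,0,150]]'
cat > st.py <<'E'
from h import *
import sys
o=get_obs();R=Rn.from_rotvec(o['tool_rot']).as_matrix()
F=np.array([.605,.0375]);y=-.124;ex=np.array([np.cos(y),np.sin(y)]);ey=np.array([-ex[1],ex[0]])
p=np.array(o['tool_pos']);d=p[:2]-F
print('TCP in fence frame mm',(d@ex*1e3).round(1),(d@ey*1e3).round(1),'z',(p[2]*1e3).round(1),'yaw err',round(np.arctan2(R[1,0],R[0,0])-y,4),'level corr',np.cross([0,0,1],R.T@[0,0,-1]).round(4),'F',[round(float(np.array(o['contact_force'])[:2]@e),1) for e in(ex,ey)],round(o['contact_force'][2],1),'t',o['t'])
E
python3 st.py
```

```text
t: 9.4
tool_pos: [0.5399, 0.045, 0.0487]
tool_rot: [-3.132, 0.199, 0.02]
contact_force: [-0.5, -0.2, -1.0]
opening: 0.0574
TCP in fence frame mm -65.5 -0.6 z 48.7 yaw err -0.0031 level corr [-0.0027  0.0128  0.    ] F [-0.5, -0.3] -1.0 t 9.4
```

```bash
python3 -m jog '[[0,-0.06,0.2,-0.003,0.013,0,150],[0,-0.06,0.3,-0.003,0.013,0,150],[0,-0.06,0.3,-0.003,0.013,0,150]]'; python3 st.py; python3 -m jog '[[0,0,0.1,0,0,0,150],[0,0,0.1,0,0,0,150]]'; python3 st.py
```

```text
t: 9.65
tool_pos: [0.5405, 0.0456, 0.0468]
tool_rot: [3.135, -0.199, 0.003]
contact_force: [-0.5, -0.9, -1.1]
opening: 0.0576
TCP in fence frame mm -65.0 0.1 z 46.8 yaw err -0.0029 level corr [ 0.0002 -0.0022  0.    ] F [-0.4, -1.0] -1.1 t 9.65
t: 9.82
tool_pos: [0.5408, 0.0457, 0.0463]
tool_rot: [3.135, -0.199, 0.005]
contact_force: [0.3, -0.7, -1.2]
opening: 0.0572
TCP in fence frame mm -64.7 0.2 z 46.3 yaw err -0.0027 level corr [ 0.0002 -0.0032  0.    ] F [0.4, -0.7] -1.2 t 9.8167
```

```bash
python3 -m jog '[[0.5,0.02,0.05,0,0,0,150],[1.0,0.02,0.05,0,0,0,150],[1.5,0.02,0.05,0,0,0,150],[1.7,0.02,0.05,0,0,0,150],[1.7,0.02,0.05,0,0,0,150]]'; python3 st.py; python3 -m jog '[[0,0,0.1,0,0,0,150],[0,0,0.2,0,0,0,150],[0,0,0.2,0,0,0,150]]'; python3 st.py
```

```text
t: 10.23
tool_pos: [0.5585, 0.0432, 0.046]
tool_rot: [3.135, -0.199, 0.006]
contact_force: [0.5, 0.4, -0.9]
opening: 0.0572
TCP in fence frame mm -46.9 -0.1 z 46.0 yaw err -0.0029 level corr [ 0.0001 -0.0037  0.    ] F [0.4, 0.4] -0.9 t 10.2333
t: 10.48
tool_pos: [0.5584, 0.0432, 0.0438]
tool_rot: [3.135, -0.199, 0.005]
contact_force: [-0.5, -0.4, -0.9]
opening: 0.0571
TCP in fence frame mm -47.0 -0.1 z 43.8 yaw err -0.0029 level corr [ 0.0001 -0.0034  0.    ] F [-0.5, -0.4] -0.9 t 10.4833
```

```bash
for i in 1 2; do :; done; python3 -m jog '[[0,0,0.08,0,0,0,150],[0,0,0.08,0,0,0,150]]'; python3 st.py; python3 -m jog '[[0,0,0.08,0,0,0,150],[0,0,0.08,0,0,0,150]]'; python3 st.py
python3 - <<'E'
from h import *
save('wrist','w5.png',(140,0,500,270),2.2)
E
```

```text
t: 10.65
tool_pos: [0.5586, 0.0432, 0.0437]
tool_rot: [3.135, -0.199, 0.006]
contact_force: [-1.4, -0.1, 3.5]
opening: 0.0575
TCP in fence frame mm -46.8 -0.0 z 43.7 yaw err -0.0029 level corr [ 0.     -0.0037  0.    ] F [-1.4, -0.3] 3.5 t 10.65
t: 10.82
tool_pos: [0.559, 0.0433, 0.0436]
tool_rot: [3.135, -0.199, 0.007]
contact_force: [-1.5, 0.1, 5.0]
opening: 0.0575
TCP in fence frame mm -46.4 0.1 z 43.6 yaw err -0.0028 level corr [-0.0001 -0.0042  0.    ] F [-1.5, -0.1] 5.0 t 10.8167
```

View pics/w5.png

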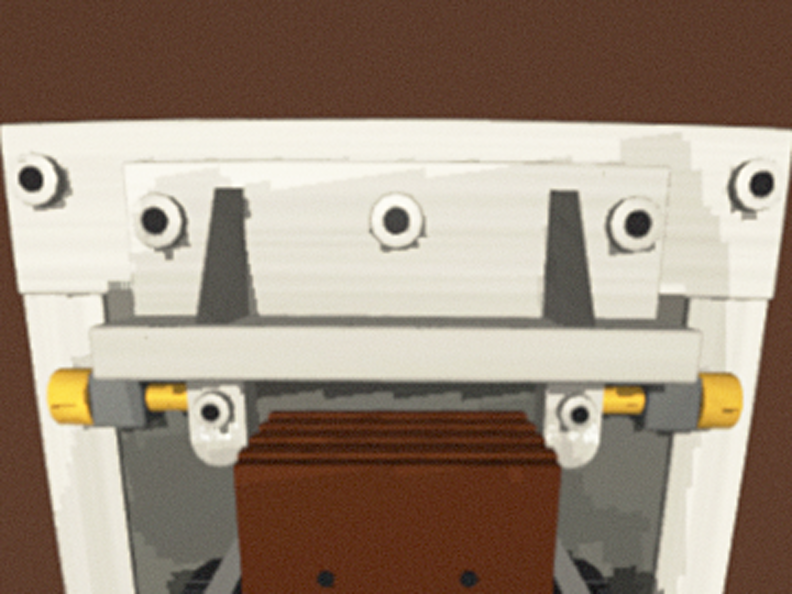

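The heel is down on the bed between the cheeks, centred and square, with its breast about 11 mm short of the fence. I'll release, lift, go back behind it and shut the jaws.

```bash
python3 -m jog '[[0,0,0,0,0,0,100],[0,0,0,0,0,0,40],[0,0,0,0,0,0,0],[0,0,0,0,0,0,0],[0,0,-1,0,0,0,0],[0,0,-4,0,0,0,0],[0,0,-7,0,0,0,0],[0,0,-7,0,0,0,0]]'; python3 -m jog '[[-4,0,0,0,0,0,255],[-7,0,0,0,0,0,255],[-7,0,0,0,0,0,255],[-7,0,0,0,0,0,255],[-7,0,0,0,0,0,255],[-7,0,0,0,0,0,255]]'; python3 st.py
python3 - <<'E'
from h import *
np.savez('p.npz',**{k:np.array(v) for k,v in calibration('wrist').items()})
save('wrist','w6.png',(140,60,500,330),2.2)
E
```

```text
t: 11.53
tool_pos: [0.563, 0.0431, 0.1212]
tool_rot: [3.135, -0.199, 0.025]
contact_force: [1.4, 0.4, 0.6]
opening: 0.0855
t: 12.03
tool_pos: [0.4949, 0.0518, 0.121]
tool_rot: [3.135, -0.199, 0.029]
contact_force: [0.2, -0.3, 0.4]
opening: 0.0126
TCP in fence frame mm -111.1 0.6 z 121.0 yaw err -0.0029 level corr [-0.0011 -0.0182  0.    ] F [0.2, -0.3] 0.4 t 12.0333
```

View pics/w6.png

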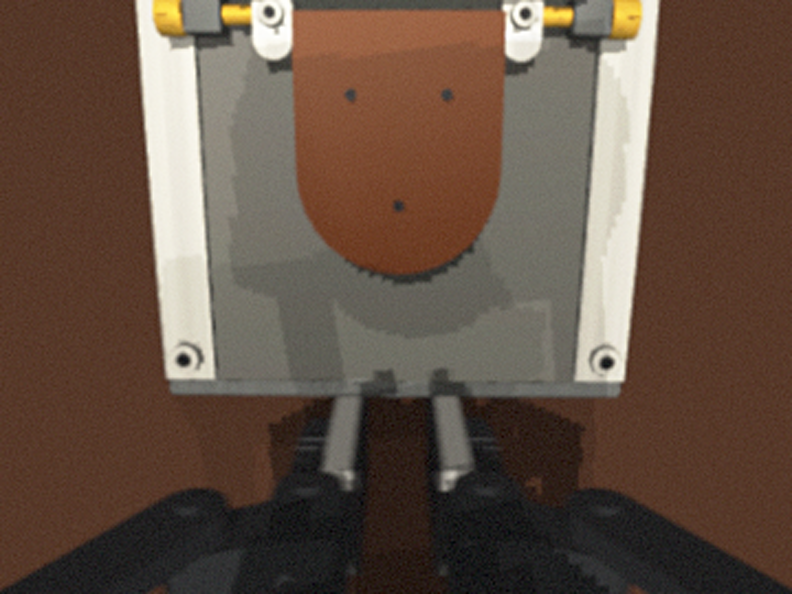

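The heel stayed put: breast straight, back at crop (403,275). I'll shut the jaws, tilt the tool about 0.35 rad so the fingertips lead and the gripper body stays off the heel's top, and come down behind it.

```bash
python3 -m jog '[[-1.2,0.06,0,0,0.12,0,255],[-1.2,0.06,0,0,0.24,0,255],[-1.2,0.06,0,0,0.33,0,255],[-1.2,0.06,3,0,0.33,0,255],[-1.2,0.06,5,0,0.33,0,255],[-1.2,0.06,6.5,0,0.33,0,255],[-1.2,0.06,6.9,0,0.33,0,255],[-1.2,0.06,6.9,0,0.33,0,255]]'; python3 st.py
```

```text
t: 12.75
tool_pos: [0.4837, 0.0525, 0.0505]
tool_rot: [3.068, -0.196, 0.535]
contact_force: [0.4, -0.9, -0.9]
opening: 0.0002
TCP in fence frame mm -122.2 -0.1 z 50.5 yaw err -0.0034 level corr [-0.0008 -0.3382  0.    ] F [0.5, -0.8] -0.9 t 12.75
```

```bash
python3 -m jog '[[0.75,0,0.27,0,0,0,255],[1.5,0,0.54,0,0,0,255],[1.5,0,0.54,0,0,0,255]]'; python3 st.py; python3 -m jog '[[0.28,0,0.1,0,0,0,255],[0.56,0,0.2,0,0,0,255],[0.75,0,0.27,0,0,0,255]]'; python3 st.py; python3 -m jog '[[0.19,0,0.07,0,0,0,255],[0.38,0,0.135,0,0,0,255],[0.38,0,0.135,0,0,0,255]]'; python3 st.py
```

```text
t: 13.0
tool_pos: [0.5023, 0.0502, 0.0527]
tool_rot: [3.067, -0.196, 0.541]
contact_force: [-0.1, 1.0, 0.5]
opening: 0.0001
TCP in fence frame mm -103.4 -0.1 z 52.7 yaw err -0.0038 level corr [-0.0011 -0.3418  0.    ] F [-0.2, 1.0] 0.5 t 13.0
t: 13.25
tool_pos: [0.5111, 0.0491, 0.0535]
tool_rot: [3.067, -0.196, 0.542]
contact_force: [-0.3, 0.7, -0.7]
opening: -0.0005
TCP in fence frame mm -94.7 -0.1 z 53.5 yaw err -0.004 level corr [-0.0012 -0.3428  0.    ] F [-0.4, 0.6] -0.7 t 13.25
t: 13.5
tool_pos: [0.5154, 0.0486, 0.0537]
tool_rot: [3.067, -0.196, 0.543]
contact_force: [0.6, 0.5, -0.2]
opening: -0.0001
TCP in fence frame mm -90.3 -0.1 z 53.7 yaw err -0.004 level corr [-0.0012 -0.3431  0.    ] F [0.5, 0.6] -0.2 t 13.5
```

```bash
for k in 1; do :; done; python3 -m jog '[[0.05,0,0.05,0,0,0,255],[0.1,0,0.1,0,0,0,255]]'; python3 st.py; python3 -m jog '[[0.05,0,0.03,0,0,0,255],[0.1,0,0.05,0,0,0,255]]'; python3 st.py
python3 - <<'E'
from h import *
save('wrist','w7.png',(140,40,500,310),2.2)
E
```

```text
t: 13.67
tool_pos: [0.5166, 0.0484, 0.053]
tool_rot: [3.067, -0.196, 0.542]
contact_force: [-0.3, 0.2, 0.6]
opening: 0.0001
TCP in fence frame mm -89.1 -0.1 z 53.0 yaw err -0.004 level corr [-0.0012 -0.3429  0.    ] F [-0.3, 0.2] 0.6 t 13.6667
t: 13.83
tool_pos: [0.5176, 0.0483, 0.0527]
tool_rot: [3.067, -0.196, 0.542]
contact_force: [-0.2, -0.3, 0.4]
opening: 0.0005
TCP in fence frame mm -88.1 -0.1 z 52.7 yaw err -0.0039 level corr [-0.0012 -0.3427  0.    ] F [-0.1, -0.3] 0.4 t 13.8333
```

View pics/w7.png

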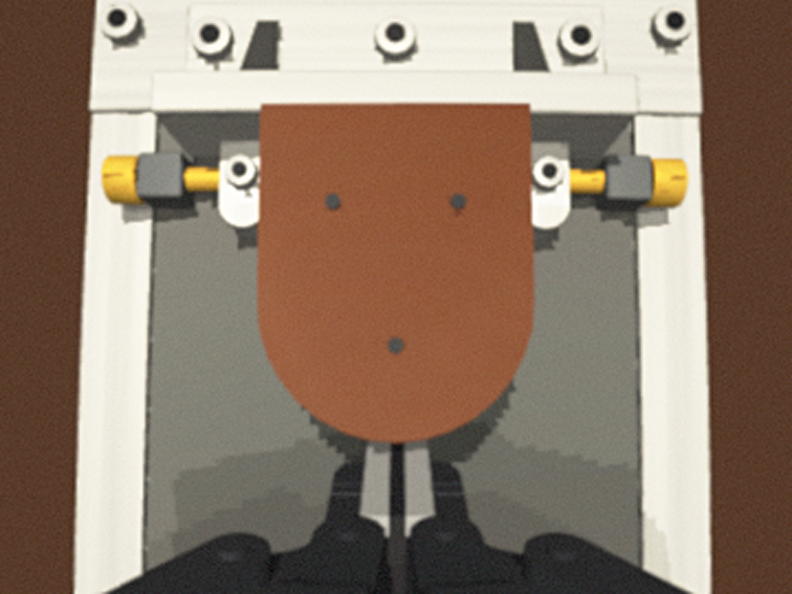

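The fingers are behind the heel, which is centred and square, and its breast is almost at the fence. I'll keep creeping and reading the force.

```bash
python3 -m jog '[[0.05,0,0.02,0,0,0,255],[0.1,0,0.04,0,0,0,255]]'; python3 st.py|cut -c1-60,130-; python3 -m jog '[[0.05,0,0.02,0,0,0,255],[0.1,0,0.04,0,0,0,255]]'; python3 st.py|cut -c1-60,130-
```

```text
t: 14.05
tool_pos: [0.5187, 0.0481, 0.0528]
tool_rot: [3.067, -0.196, 0.542]
contact_force: [0.1, -0.1, 1.0]
opening: -0.0002
TCP in fence frame mm -86.9 -0.1 z 52.8 yaw err -0.004 level
t: 14.22
tool_pos: [0.5198, 0.048, 0.0527]
tool_rot: [3.067, -0.196, 0.542]
contact_force: [-2.3, 0.9, 0.6]
opening: 0.0
TCP in fence frame mm -85.9 -0.1 z 52.7 yaw err -0.004 level
```

```bash
python3 -m jog '[[0.05,0,0.02,0,0,0,255],[0.05,0,0.02,0,0,0,255]]'; python3 st.py
```

```text
t: 14.38
tool_pos: [0.5199, 0.0481, 0.0524]
tool_rot: [3.068, -0.196, 0.54]
contact_force: [-4.1, 1.0, 2.6]
opening: -0.0
TCP in fence frame mm -85.7 -0.0 z 52.4 yaw err -0.004 level corr [-0.0013 -0.3413  0.    ] F [-4.2, 0.5] 2.6 t 14.3833
```

```bash
python3 -m jog '[[0.1,0,0.035,0,0,0,255],[0.1,0,0.035,0,0,0,255]]'; python3 st.py; python3 -m jog '[[0.1,0,0.035,0,0,0,255],[0.1,0,0.035,0,0,0,255]]'; python3 st.py
```

```text
t: 14.55
tool_pos: [0.5202, 0.0482, 0.052]
tool_rot: [3.068, -0.196, 0.536]
contact_force: [-5.4, 1.1, 4.2]
opening: -0.0002
TCP in fence frame mm -85.5 0.1 z 52.0 yaw err -0.0041 level corr [-0.0015 -0.339   0.    ] F [-5.5, 0.5] 4.2 t 14.55
t: 14.72
tool_pos: [0.5202, 0.0482, 0.0513]
tool_rot: [3.069, -0.196, 0.532]
contact_force: [-7.3, 1.5, 4.0]
opening: -0.0002
TCP in fence frame mm -85.4 0.2 z 51.3 yaw err -0.0039 level corr [-0.0013 -0.3362  0.    ] F [-7.4, 0.5] 4.0 t 14.7167
```

```bash
python3 -m jog '[[0.18,0,0.02,0,0.003,0,255],[0.18,0,0.02,0,0.003,0,255]]'; python3 st.py; python3 -m jog '[[0.18,0,0.02,0,0.003,0,255],[0.18,0,0.02,0,0.003,0,255]]'; python3 st.py
```

```text
t: 14.88
tool_pos: [0.5204, 0.0483, 0.0509]
tool_rot: [3.07, -0.196, 0.529]
contact_force: [-8.8, 1.2, 4.7]
opening: -0.0001
TCP in fence frame mm -85.3 0.2 z 50.9 yaw err -0.0037 level corr [-0.0011 -0.3347  0.    ] F [-8.9, 0.1] 4.7 t 14.8833
t: 15.05
tool_pos: [0.5205, 0.0483, 0.0502]
tool_rot: [3.07, -0.196, 0.526]
contact_force: [-8.8, 1.5, 6.3]
opening: -0.0002
TCP in fence frame mm -85.2 0.2 z 50.2 yaw err -0.0035 level corr [-0.0007 -0.3329  0.    ] F [-8.9, 0.4] 6.3 t 15.05
```

```bash
python3 -m jog '[[0.25,0,-0.05,0,0.004,0,255],[0.25,0,-0.05,0,0.004,0,255]]'; python3 st.py
```

```text
t: 15.22
tool_pos: [0.5205, 0.0483, 0.0502]
tool_rot: [3.07, -0.196, 0.523]
contact_force: [-10.7, 1.2, 8.0]
opening: -0.0001
TCP in fence frame mm -85.2 0.2 z 50.2 yaw err -0.0033 level corr [-0.0004 -0.331   0.    ] F [-10.7, -0.1] 8.0 t 15.2167
```

```bash
python3 -m jog '[[0.22,0,-0.12,0,0.004,0,255],[0.22,0,-0.12,0,0.004,0,255]]'; python3 st.py; python3 -m jog '[[0.2,0,-0.12,0,0.004,0,255],[0.2,0,-0.12,0,0.004,0,255],[0.2,0,-0.12,0,0.004,0,255],[0.2,0,-0.12,0,0.004,0,255]]'; python3 st.py
```

```text
t: 15.38
tool_pos: [0.5203, 0.0483, 0.0505]
tool_rot: [3.07, -0.195, 0.522]
contact_force: [-5.3, 0.9, 0.4]
opening: -0.0006
TCP in fence frame mm -85.4 0.2 z 50.5 yaw err -0.0032 level corr [-0.     -0.3302  0.    ] F [-5.4, 0.3] 0.4 t 15.3833
t: 15.72
tool_pos: [0.5203, 0.0482, 0.051]
tool_rot: [3.07, -0.195, 0.522]
contact_force: [-5.0, 1.6, -1.3]
opening: 0.0003
TCP in fence frame mm -85.4 0.2 z 51.0 yaw err -0.0031 level corr [ 1.000e-04 -3.305e-01  0.000e+00] F [-5.2, 0.9] -1.3 t 15.7167
```

```bash
python3 -m jog '[[0.3,0,-0.04,0,0.002,0,255],[0.3,0,-0.04,0,0.002,0,255],[0.3,0,-0.04,0,0.002,0,255]]'; python3 st.py; python3 -m jog '[[0.38,0,-0.04,0,0.002,0,255],[0.38,0,-0.04,0,0.002,0,255],[0.38,0,-0.04,0,0.002,0,255]]'; python3 st.py
```

```text
t: 15.97
tool_pos: [0.5206, 0.0482, 0.0505]
tool_rot: [3.071, -0.196, 0.515]
contact_force: [-10.1, 2.3, 2.1]
opening: -0.0002
TCP in fence frame mm -85.1 0.2 z 50.5 yaw err -0.0031 level corr [ 3.000e-04 -3.262e-01  0.000e+00] F [-10.3, 1.1] 2.1 t 15.9667
t: 16.22
tool_pos: [0.5208, 0.0482, 0.0504]
tool_rot: [3.073, -0.195, 0.504]
contact_force: [-16.8, 2.7, 9.6]
opening: 0.0001
TCP in fence frame mm -84.9 0.2 z 50.4 yaw err -0.0029 level corr [ 0.0008 -0.3195  0.    ] F [-17.0, 0.6] 9.6 t 16.2167
```

```bash
python3 -m jog '[[0.26,0,-0.08,0,0,0,255],[0.26,0,-0.08,0,0,0,255],[0.26,0,-0.08,0,0,0,255]]'; python3 st.py
python3 - <<'E'
from h import *
save('wrist','w8.png',(140,40,500,310),2.2)
for i in range(3): get_image('wrist');print(get_obs()['contact_force'].round(1))
E
python3 st.py
```

```text
t: 16.47
tool_pos: [0.5208, 0.0482, 0.0506]
tool_rot: [3.075, -0.195, 0.494]
contact_force: [-12.3, 1.6, 5.2]
opening: 0.0
TCP in fence frame mm -84.9 0.2 z 50.6 yaw err -0.0027 level corr [ 0.0012 -0.3136  0.    ] F [-12.4, 0.1] 5.2 t 16.4667
[-12.1   2.7   5.1]
[-11.7   1.6   4.5]
[-11.4   1.5   4.7]
TCP in fence frame mm -84.9 0.2 z 50.6 yaw err -0.0028 level corr [ 0.0012 -0.3136  0.    ] F [-11.5, 0.0] 4.7 t 16.6667
```

View pics/w8.png

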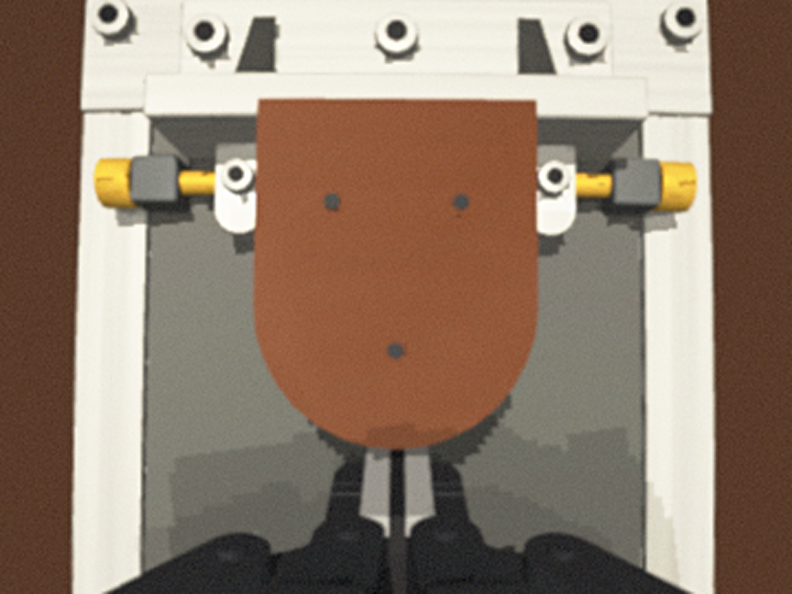

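```bash
python3 - <<'E'
from h import *
c=calibration('wrist')
P=lambda a:[(140+x/2.2,40+y/2.2) for x,y in a]
f=px2w(c,P([(145,117),(647,119)]),.048);h=px2w(c,P([(259,99),(537,100)]),.058);b=px2w(c,P([(396,450)]),.058)
F=f.mean(0)[:2];w=f[0]-f[1];y=np.arctan2(-w[0],w[1]);ex=np.array([np.cos(y),np.sin(y)]);ey=np.array([-ex[1],ex[0]])
for q in (*h,*b): print('in fence frame mm',1e3*(q[:2]-F)@ex,1e3*(q[:2]-F)@ey)
print('fence',F,y,np.linalg.norm(w),'heel w',np.linalg.norm(h[0]-h[1]))
E
python3 st.py
```

```text
in fence frame mm -0.4763737063116966 27.953074846987697
in fence frame mm -0.44531727393042236 -28.77333598191782
in fence frame mm -71.46545685117167 -0.2797825048427744
fence [0.60556663 0.03752407] -0.1315949291547151 0.11060393084839687 heel w 0.05672641933025353
TCP in fence frame mm -84.9 0.2 z 50.6 yaw err -0.0028 level corr [ 0.0012 -0.3136  0.    ] F [-11.5, 0.0] 4.7 t 16.6667
```

Measured in the picture: breast 0.5 mm from the fence, square, back at −71.5 mm, centred, with a steady push of about 11.5 N. I'm handing in.

```bash
python3 -c "
from station import finish_job,get_obs
print(finish_job(),get_obs()['contact_force'])"
```

```text
the job is handed in; nothing more can be done
the job is handed in; nothing more can be done
```

The heel is home against the fence and I handed the job in at about 17 s of the 64 s, still holding the push.

**What I did:** I pressed the feeder button until it stopped hard: about 5 mm of travel, then 12 N. I then let go. Next I gripped the 40 mm heel, set it on the bed between the cheeks about 11 mm short of the fence and released it. With the jaws shut and tilted back from the heel's top, I pushed it home from behind.

**Last checks:**
- **Fit:** the breast is about 0.5 mm from the fence, within 1 mm of mid-cheeks, and square within 0.01 rad by the picture. The TCP is about 49 mm behind the heel's centre.
- **Push:** the wrist read 11.5 to 12.4 N, steady, with about 5 N pressing down on the heel through friction. It reached 17 N for a moment while I was setting it.

**Misses and things I did not check:**
- **Button:** the first press was about 4 mm off centre with a sideways load of about 9 N, so I lifted, re-centred and pressed again. I did not check by picture that the button came back out; I relied on the full lift clear of it.
- **Bench:** I took no final picture of the bystanders, but the force readings showed no knock against any of them.
- **TCP when pushing:** it stopped about 5 mm nearer the fence than I had worked out from the finger width. The picture still showed the heel home.

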